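Put the hanging scraper away in the drawer

TASK

Pull the cabinet's drawer well open, then lift the wide-bladed scraper up off its peg on the sloped rack. Set it down gently flat on the drawer's floor without dropping it, let go, and leave the drawer open; the other two tools stay hanging on their pegs and everything else stays where it stands.

Things in the scene. Friction and masses are not known exactly. Their poses are not given: they have to be found in the camera images.
- scraper: hand scraper, 186 mm long: white handle (24 mm wide, 24 thick) with a round eye (outer diameter 38 mm, hole 20) by which it hangs; at the other end a thin steel blade 70 mm wide, 45 long, 6 thick. Origin: centre of the eye's hole, at the underside. x points from blade to eye: handle from x = -20 to -122 mm, blade to -167; y across; z along the hole, away from the rack's panel. 80 to 170 g
- scraper_mid (a point): centre of the scraper's handle: 75 mm from the hole towards the blade and 12 mm above the underside (half the handle's thickness); same axes as the scraper
- brush: white hand brush hanging on the same rack, 186 mm long: same handle and eye as the scraper's, narrow head 60 x 34 mm, 32 mm thick. Same origin and axes. Stays hanging
- spanner: steel open-end spanner hanging on the same rack, 191 mm long, 36 mm wide at the jaw, 12 mm thick. Same origin and axes. Stays hanging
- panel (a point): the rack: a fixed rack, 310 mm wide: a dark grey panel rising away from the robot at 40 degrees from level, from 30 to 190 mm above the table; tools hang on its pegs, handles up the slope, undersides 8 mm off the panel. This point: middle of the panel's lower edge; x level, away from the robot, y along the rack, z up; the rack spans x = -10 to 250 mm. May stand left or right of the cabinet
- peg1 (a point): foot of the middle of three steel pegs (12 mm thick, 95 mm apart along the rack's y; any tool on any peg), level with the tools' undersides. The pegs stand square to the panel, so lean 40 degrees from vertical towards the robot; they end 40 mm beyond the tools' undersides (16 mm beyond the scraper's upper face): lift a tool some 45 mm along its z to clear. Axes as the rack
- lamp (a point): middle of a white lamp tube (20 mm thick, 335 mm long, along the rack's y) that hangs 325 mm above the table, over the tools' eyes, so that the gripper has to come in leaning back towards the robot, along the pegs. Thin posts at the rack's ends, 162 mm either side, carry it from behind. Axes as the rack
- cab_edge (a point): fixed white one-drawer cabinet with a tray of pouches (50 mm high) fixed on the rear half of its top, 290 mm deep (x), 310 mm wide (y), 100 mm high. This point: middle of its top's front edge (the drawer side); x points to its back, y along its width, z up
- drawer (a joint): how far the drawer is pulled out, m: 0 shut, 0.205 fully out; it starts 0 to 0.03 and slides towards the cabinet's -x with about 1 N friction
- handle (a point): middle of the drawer's handle, a level steel bar 11 mm thick and 120 mm long along y, 35 mm in front of the drawer's face (29 mm free behind it) and 38 mm below the cabinet's top; axes as the cabinet's
- tray (a point): point on the drawer's inner floor, midway across and 72 mm behind the inside of its front panel; moves with the drawer; axes as the cabinet's (-x towards the handle). The inside runs from x = -72 to 172 mm and y = -134 to 134 mm; its floor is 22 mm above the table, its walls stand 56 mm above that floor, the front panel 67 mm. Only the part pulled out is open from above
- jar: white jar, diameter 64 mm, 70 mm high, loose on the table, on the left side. Origin: centre of its underside. Leave alone
- beaker: steel cup, diameter 70 mm, 90 mm high, loose on the table, on the right side. Origin: centre of its underside. Leave alone
- tape: roll of clear tape lying flat, diameter 100 mm, 45 mm high, on the left side. Origin: centre of its underside. Leave alone
- bottle: yellow bottle, diameter 66 mm, 170 mm high, on the right side. Origin: centre of its underside. Leave alone
Things that resemble listed ones, but are neither listed nor needed, are in the scene too. What is shaped like the scraper but brown is not meant.

How it is judged:
By the outcome, as a careful person would: the job done as asked, in the order asked, and still so for the second after the job is handed in, with the robot touching nothing.
It also fails if it takes over 64 s, if anything falls off the work surface, if the arm or the gripper's body presses on something with over 40 N, if the wrist force passes 120 N, or if a joint passes its speed limit or range.

ROBOT

A 6-joint arm with a two-finger parallel gripper is mounted at the origin on the work surface. World frame = base frame: x ahead of the robot, y to its left, z up, the work surface at z = 0. Lengths are in mm, angles in rad, forces in N, time in s.
With the tool pointing down it reaches from about 275 to 750 mm from the base axis. Payload 10.2 kg.
Tool frame: the origin (TCP) lies at the very end of the fingers, on their centre line; the grasp point (between the pads) lies ctrl.grip_depth behind it (ctrl.grip_depth is the distance from the TCP to the grasp point, in mm); z points along the fingers, y is the direction in which the jaws open and shut (so a half turn about z gives the same grasp; the last joint's range is limited). The gripper opens to 85 mm and grips with 20 to 120 N. Pads are 22 mm wide; open, the fingers measure 114 mm over their backs; the gripper's body (76 mm by 85 mm) begins 54 mm behind the grasp point. The pads swing forward as they close: fully open they stand 13 mm farther back than shut.
Start: joints at [-1.464, 0.313, 1.498, -0, 1.331, -0.223], TCP at [170.011, -496.717, 231.294] pointing down, gripper open.
Joint ranges: [-2.94, 2.94], [-0.97, 2.17], [0.19, 2.56], [-1.23, 4.37], [0.02, 3.11], [-2.88, 2.88]. Speed limits (rad/s): [2.39, 2.39, 3.01, 3.14, 3.14, 3.14].

INTERFACE

Orientations are given as a unit quaternion [w, x, y, z].
In Python, from rig import telemetry, eyes, ctrl, nets gives the robot as it stands. The module is installed in compiled form; this text tells all that it offers.
- The arm moves only by the tool drive_tool, never from a script. Its argument "series" is text: rows parted by semicolons, each of 7 numbers parted by spaces: the shift along the tool's x, y, z normalised to -1 to 1, where 1 is 0.12 m, then the turn, a rotation vector about the tool's x, y, z normalised to -1 to 1, where 1 is 0.5 rad, then the opening, from 0 (shut) to 1 (fully open). In form: tx ty tz wx wy wz hand; .... A call has 1 to 20 rows; each row is the pose to reach, as a shift and turn from the pose measured when the call began, along the tool's axes at that moment; what a row does not reach only later rows make up. A row lasts 1/10 s, in which the tool goes at most 50 mm and 8.59 degrees, less where a joint would pass 70% of its speed; a pose out of reach is approached as far as the arm can. A call with a number of a shift or a turn outside -1 to 1 is refused whole. A call with a gripper value outside its range is refused whole. The fingers move at their own pace and stop on an object; "newtons" is the grip in N (left out, the last holds). Time passes only in rows, so rows that repeat a pose let the fingers close. It gives the time, the measured TCP pose, the force and the opening at its end, in the units of the state.
- telemetry.sense(): the state, without advancing time (a new reading comes with each control period).
- eyes.capture(name): name is "side" or "top"; returns a dict with "frame" (400x640x3 uint8, red, green, blue), "fx", "fy", "cx", "cy" (pixels), "D" ([k1, k2, p1, p2, k3] as OpenCV has them; the pictures are not rectified), "view" (4x4, takes a point from world to camera coordinates). Camera axes: x right, y up, looking along -z (the intrinsics and any distortion apply to the point x, -y, -z); pixel columns grow to the right and rows downward; lengths in mm; the calibration is good to about 2 mm. A picture is of the moment at which its call begins. There is no depth.
- ctrl.finish_job(): hands the job in, once; it reports no verdict.
Trained networks look in a picture, given as the dict that the camera call returned (one of the last four; its "shot" number tells which), for a name from the list of things; names that differ only in an ending like _2 or _b are one class to them, and where a whole thing is asked for, a point or a joint stands for the part that bears it (a point fixed in the world has none). Each returns a list of dicts, best first, with "confidence" (0 to 1); they miss things now and then, are a little off and sometimes report something else, mostly with a low value. They report only what shows in the picture. A call takes as long as a camera call. They do not tell look-alikes from the thing itself.
- nets.spot_in(name, picture): "rect" ([left, top, right, bottom] in pixels, round what is visible of it).
The state is a dict: "time_s": time; "joints": joint angles; "dq": joint speeds; "tau": joint torques, N m; "eef_pos": TCP position; "ee_rot": TCP orientation; "force": force on the tool from outside, world axes, zero at the start; "wrist_torque": the same for the moment, N m; "grip_width": opening from 0.0 (shut) to 1.0 (fully open).
Only numpy, scipy, OpenCV 4.12 (cv2) and the standard library are available. Lean on these libraries where they do the work, as an engineer would, in place of code of your own. Each camera call takes 0.05 s, during which the arm holds its last target. There are 200 camera calls.

## Working session

There is one attempt and no reset: what is moved stays moved. The work goes in short steps, Python scripts to look and compute and a tool call to move; the robot and the scene stay as the last step left them, time stands still between calls to the robot, and variables do not carry over. Pictures are saved under pics/ and viewed, about 8 in all and at most 12, crops included, and the job is handed in when it is done.

Besides the shell and the picture viewer there is one more tool, called after "Emit:" as name(argument=value, ...) on one line, values as JSON. drive_tool: Moves the arm, as the interface text tells. Scaled input: -1 to 1 covers 0.12 m each way for a shift and 0.5 rad each way for a turn. Its arguments: {"type":"object","properties":{"series":{"type":"string"},"newtons":{"type":"number"}},"required":["series"]}

```bash
mkdir -p pics; cat > h.py <<'E'
import numpy as np, cv2, json
from rig import telemetry, eyes, ctrl, nets
E
python3 - <<'E'
from h import *
s=telemetry.sense(); print(s, ctrl.grip_depth)
for n in("side","top"):
    p=eyes.capture(n); cv2.imwrite(f"pics/{n}0.png",p["frame"][:,:,::-1]); print(n,p["fx"],p["fy"],p["cx"],p["cy"],p["D"],np.round(p["view"],4).tolist())
    np.savez(f"{n}0.npz",**{k:p[k] for k in("frame","fx","fy","cx","cy","D","view")})
    for o in("scraper","brush","spanner","panel","handle","drawer","cab_edge","jar","beaker","tape","bottle"):
        try: print(o,[(np.round(d["rect"]).tolist(),round(d["confidence"],2)) for d in nets.spot_in(o,p)])
        except Exception as e: print(o,e)
E
```

```text
{'time_s': 0.0, 'joints': array([-1.46437814e+00,  3.13440792e-01,  1.49845080e+00, -2.29336824e-05,
        1.33098096e+00, -2.23413128e-01]), 'dq': array([-0.00114194,  0.00078354, -0.00039189, -0.00057443, -0.00015651,
        0.00011994]), 'tau': array([ 7.47062331e-04, -4.12259209e+01, -2.59743851e+01, -1.26368718e-04,
        4.11069137e-03,  7.36602352e-07]), 'eef_pos': array([ 169.98704953, -496.4449349 ,  230.73461902]), 'ee_rot': array([-6.39507533e-04,  9.86431555e-01,  1.64171791e-01,  2.62962857e-05]), 'force': array([ 0.39803944,  0.45063958, -0.10369681]), 'wrist_torque': array([ 0.06885239, -0.02651884, -0.02123138]), 'grip_width': 1.0015445038050297} 18.700000000000003
side 370.67650052920123 370.67650052920123 319.86906661366146 197.79301041565617 [0.01994591 0.         0.         0.         0.        ] [[-0.9992, -0.0394, -0.0055, 506.2219], [0.0175, -0.5594, 0.8287, -200.4241], [-0.0357, 0.8279, 0.5597, -1499.4171], [0.0, 0.0, 0.0, 1.0]]
scraper [([277.0, 177.0, 313.0, 208.0], 0.88), ([338.0, 214.0, 375.0, 234.0], 0.58), ([272.0, 191.0, 313.0, 220.0], 0.35)]
brush
[... 715 characters left out ...]
0.0, 1.0]]
scraper [([326.0, 231.0, 368.0, 271.0], 0.72), ([360.0, 148.0, 379.0, 193.0], 0.64), ([181.0, 259.0, 200.0, 278.0], 0.42)]
brush [([390.0, 150.0, 401.0, 197.0], 0.84)]
spanner [([332.0, 148.0, 347.0, 196.0], 0.82)]
panel [([359.0, 147.0, 380.0, 193.0], 0.69), ([319.0, 126.0, 434.0, 201.0], 0.59)]
handle [([204.0, 160.0, 289.0, 190.0], 0.73), ([422.0, 248.0, 448.0, 270.0], 0.3)]
drawer [([204.0, 162.0, 293.0, 190.0], 0.74)]
cab_edge [([192.0, 82.0, 291.0, 186.0], 0.59)]
jar [([176.0, 259.0, 201.0, 276.0], 0.68), ([192.0, 82.0, 291.0, 189.0], 0.45)]
beaker [([422.0, 250.0, 450.0, 275.0], 0.92)]
tape [([137.0, 208.0, 169.0, 237.0], 0.75)]
bottle [([467.0, 185.0, 496.0, 201.0], 0.97)]
```

View pics/top0.png

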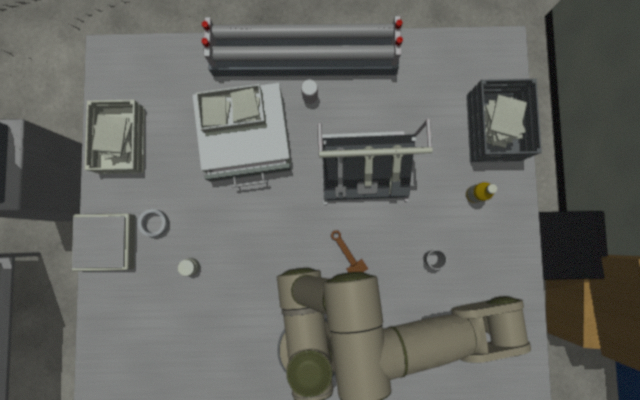

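View pics/side0.png

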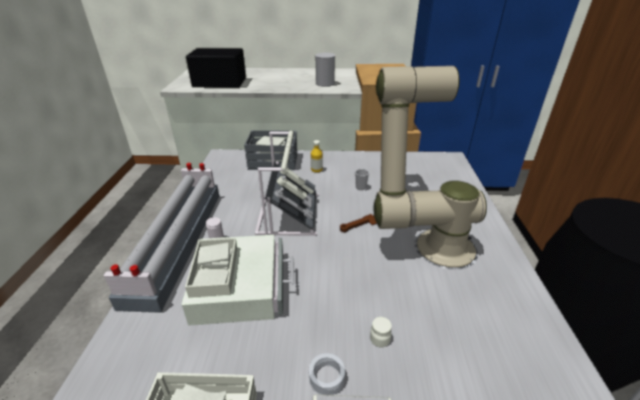

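The top view shows the cabinet at about (240,130) with its handle at (252,183), and the rack at (367,165) with its tools' blades at x≈342, 368 and 395. The side view shows the same things obliquely. I'll enlarge both.

```bash
python3 - <<'E'
import cv2
a=cv2.imread("pics/top0.png")[70:210,185:440]; b=cv2.imread("pics/side0.png")[120:325,180:325]
cv2.imwrite("pics/topc.png",cv2.resize(a,None,fx=3.1,fy=3.1,interpolation=cv2.INTER_CUBIC))
a=cv2.imread("pics/top0.png")[115:210,310:440]
cv2.imwrite("pics/rackc.png",cv2.resize(a,None,fx=6,fy=6,interpolation=cv2.INTER_CUBIC))
E
```

```text
(no output)
```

View pics/topc.png

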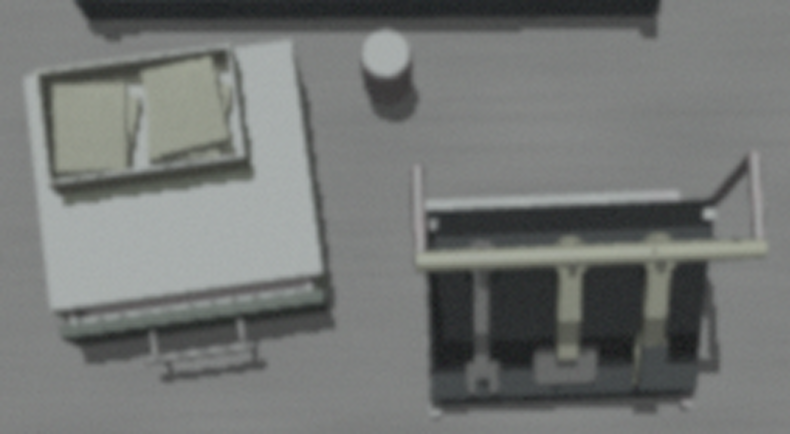

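View pics/rackc.png

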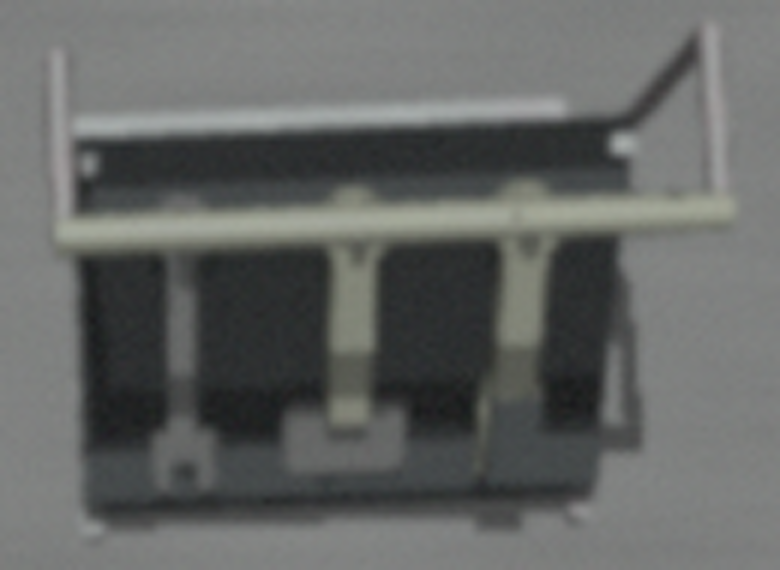

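The top crop shows the scraper on the middle peg: its blade is at about (344,190) px full-frame and its handle runs up to (369,157) under the lamp. The spanner is on the left and the brush on the right. The drawer is slightly open.

```bash
python3 - <<'E'
import cv2
b=cv2.imread("pics/side0.png")[125:325,180:330]
c=cv2.resize(b[105:200],None,fx=5,fy=5,interpolation=cv2.INTER_CUBIC)
d=cv2.resize(b[:118,65:],None,fx=6,fy=6,interpolation=cv2.INTER_CUBIC) 
d=d[:,:]
import numpy as np
# left: cabinet region x4 ; right: rack region x4.. 
c=cv2.resize(b[105:200,:125],None,fx=3.2,fy=3.2,interpolation=cv2.INTER_CUBIC)
d=cv2.resize(b[:120,68:],None,fx=4.8,fy=4.8,interpolation=cv2.INTER_CUBIC)
o=np.zeros((600,800,3),np.uint8); o[:c.shape[0],:c.shape[1]]=c; o[:d.shape[0],402:402+d.shape[1]]=d[:600,:398]
cv2.imwrite("pics/sidec.png",o); print(c.shape,d.shape)
E
```

```text
(304, 400, 3) (576, 394, 3)
```

View pics/sidec.png

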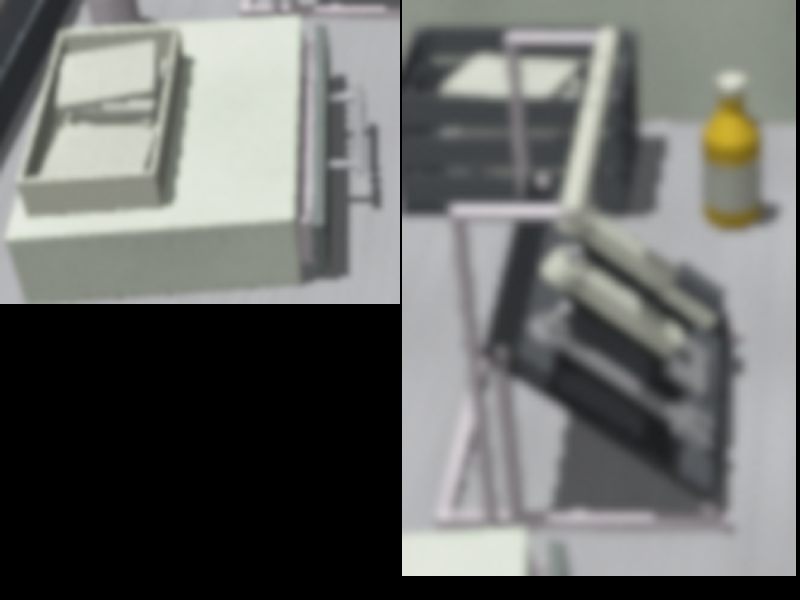

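The crop shows the cabinet corners, the handle bar at left-crop (362,88)–(366,172), the lamp ends, the panel corners and the scraper's eye at right-crop (563,268). I'll fit all of this in both views.

```bash
cat >> h.py <<'E'
C={n:np.load(f"{n}0.npz") for n in("side","top")}
def proj(n,P):
    c=C[n];P=np.atleast_2d(P);V=c["view"];q=(P@V[:3,:3].T+V[:3,3])*[1,-1,-1]
    K=np.array([[c["fx"],0,c["cx"]],[0,c["fy"],c["cy"]],[0,0,1.]])
    return cv2.projectPoints(q,np.zeros(3),np.zeros(3),K,c["D"])[0][:,0]
def Rz(a): return np.array([[np.cos(a),-np.sin(a),0],[np.sin(a),np.cos(a),0],[0,0,1]])
def crop(u,v,s,ox,oy): return np.array([(u+.5)/s-.5+ox,(v+.5)/s-.5+oy])
E
cat > fit.py <<'E'
from h import *
from scipy.optimize import least_squares
T3=lambda u,v:("top",crop(u,v,3.1,185,70)); T6=lambda u,v:("top",crop(u,v,6,310,115))
SL=lambda u,v:("side",crop(u,v,3.2,180,230)); SR=lambda u,v:("side",crop(u-402,v,4.8,248,125))
def run(obs,x0):
    def f(x): return np.concatenate([ (proj(n,P(x))[0]-p) for (n,p),P in obs])
    r=least_squares(f,x0,loss="soft_l1"); print(np.round(r.x,3)); print(np.round(f(r.x).reshape(-1,2),1).tolist()); return r.x
# cabinet: x,y,yaw,open
W=lambda l:(lambda x: np.r_[x[0],x[1],100]+Rz(x[2])@np.array(l(x),float))
top=[(0,155),(0,-155),(290,-155),(290,155)]
obs=[(o,W(lambda x,a=a:(a[0],a[1],0))) for o,a in zip([T3(50,310),T3(325,275),T3(292,40),T3(25,72)],top)]
obs+=[(o,W(lambda x,a=a:(a[0],a[1],0))) for o,a in zip([SL(296,215),SL(300,17),SL(12,238)],[top[0],top[1],top[3]])]
# handle bar ends
h=lambda s:W(lambda x:(x[3],60*s,-38))
obs+=[(T3(152,358),h(1)),(T3(258,346),h(-1)),(SL(364,175),h(1)),(SL(362,86),h(-1))]
cab=run(obs,[700,200,0.1,-50.])
# rack: x,y,yaw, s (eye position up slope), lampx
c4,s4=np.cos(np.radians(40)),np.sin(np.radians(40))
G=lambda u,y,n:np.array([u*c4-n*s4,y,u*s4+n*c4])  # along slope, y, normal
R=lambda l:(lambda x: np.r_[x[0],x[1],30]+Rz(x[2])@np.array(l(x),float))
obs=[(T6(57,236),R(lambda x:(x[4],167.5,295))),(T6(735,210),R(lambda x:(x[4],-167.5,295))),
 (SR(575,213),R(lambda x:(x[4],167.5,295))),(SR(607,32),R(lambda x:(x[4],-167.5,295))),
 (T6(88,512),R(lambda x:G(0,155,0))),(T6(592,497),R(lambda x:G(0,-155,0))),
 (SR(713,497),R(lambda x:G(0,155,0))),(SR(490,360),R(lambda x:G(249,155,0))),(SR(733,330),R(lambda x:G(0,-155,0))),
 (T6(284,471),R(lambda x:G(x[3]-167,35,8+6))),(T6(403,471),R(lambda x:G(x[3]-167,-35,8+6))),
 (T6(348,430),R(lambda x:G(x[3]-122,0,8+24))),(SR(686,345),R(lambda x:G(x[3]-122,0,8+20))),
 (SR(563,268),R(lambda x:G(x[3],0,8+24)))]
rk=run(obs,[700,-100,0.05,180,150.])
np.savez("fit.npz",cab=cab,rk=rk)
r=Rz(rk[2])
E
python3 fit.py
```

```text
[ 6.56025e+02  2.13505e+02  1.23000e-01 -6.20030e+01]
[[1.3, 1.4], [0.5, 0.2], [0.1, -3.3], [-0.1, -1.5], [1.3, 0.6], [1.7, -0.8], [-5.0, 0.2], [-0.2, 1.0], [-1.1, 0.1], [-0.3, -2.3], [-0.4, 1.1]]
[ 536.755 -210.769 -182.195  196.915  108.607]
[[-0.3, -0.1], [-0.2, 0.0], [-0.4, 1.0], [0.7, 1.2], [-0.7, 0.1], [0.5, -0.6], [1.4, 2.0], [-1.1, -1.6], [-0.5, -3.5], [0.2, 1.0], [-0.1, 0.2], [0.4, -0.5], [-0.9, -0.9], [3.1, -0.8]]
```

```bash
sed -i 's/top=\[(0,155),(0,-155),(290,-155),(290,155)\]/top=[(0,155),(0,-155),(1,-155),(1,155)]/; s/W(lambda x,a=a:(a\[0\],a\[1\],0))/W(lambda x,a=a:(a[0]*x[4],a[1],0))/g; s/\[700,200,0.1,-50.\]/[700,200,0.1,-50.,290]/; s/\[700,-100,0.05,180,150.\]/[540,-210,0.017,190,110.]/' fit.py
cat >> fit.py <<'E'
Pc=lambda l:np.r_[cab[0],cab[1],100]+Rz(cab[2])@np.array(l,float)
Pr=lambda l:np.r_[rk[0],rk[1],30]+Rz(rk[2])@np.array(l,float)
dep=cab[4];hx=cab[3]; eye=rk[3]
L=[[Pc(a) for a in((0,155,0),(0,-155,0),(dep,-155,0),(dep,155,0),(0,155,0))],[Pc((hx,60,-38)),Pc((hx,-60,-38))],[Pc((hx+35,134,-11)),Pc((hx+35,-134,-11))],
 [Pr((rk[4],s*167.5,295)) for s in(1,-1)],[Pr(G(*a,0)) for a in((0,155),(249,155),(249,-155),(0,-155),(0,155))],
 [Pr(G(eye+a,b,14)) for a,b in((-122,35),(-167,35),(-167,-35),(-122,-35))],
 [Pr(G(eye+a,b,32)) for a,b in((-122,12),(-20,12),(0,19),(19,0),(0,-19),(-20,-12),(-122,-12),(-122,12))]]
L+=[[Pr(G(eye,y,8)),Pr(G(eye,y,48))] for y in(95,0,-95)]
def ov(n,x0,y0,x1,y1,s):
    im=cv2.resize(cv2.imread(f"pics/{n}0.png")[y0:y1,x0:x1],None,fx=s,fy=s,interpolation=cv2.INTER_CUBIC)
    for l in L:
        q=((proj(n,np.array(l))-[x0,y0]+.5)*s-.5); cv2.polylines(im,[np.round(q).astype(int)],False,(0,0,255),1)
    return im
a=ov("top",188,75,436,205,3.2);b=ov("side",180,125,330,320,3.2)
cv2.imwrite("pics/ovt.png",a)
b2=ov("side",248,145,330,240,6)
cv2.imwrite("pics/ovs.png",b2[:600,:800])
o=np.zeros((600,800,3),np.uint8);o[:a.shape[0]*5//8,:a.shape[1]*5//8]=0
E
python3 fit.py; python3 -c "
import cv2,numpy as np
a=cv2.imread('pics/ovt.png');print(a.shape,cv2.imread('pics/ovs.png').shape)"
```

```text
[ 6.60258e+02  2.14439e+02  1.23000e-01 -6.63130e+01  2.73612e+02]
[[1.1, 0.3], [0.2, -0.9], [0.4, -0.1], [0.2, 1.8], [-0.1, 0.8], [0.5, -0.7], [-1.0, 0.1], [-0.3, 1.0], [-1.2, 0.1], [-0.3, -2.3], [-0.4, 1.2]]
[ 5.36755e+02 -2.10769e+02  1.80000e-02  1.96915e+02  1.08607e+02]
[[-0.3, -0.1], [-0.2, 0.0], [-0.4, 1.0], [0.7, 1.2], [-0.7, 0.1], [0.5, -0.6], [1.4, 2.0], [-1.1, -1.6], [-0.5, -3.5], [0.2, 1.0], [-0.1, 0.2], [0.4, -0.5], [-0.9, -0.9], [3.1, -0.8]]
(416, 794, 3) (570, 492, 3)
```

View pics/ovt.png

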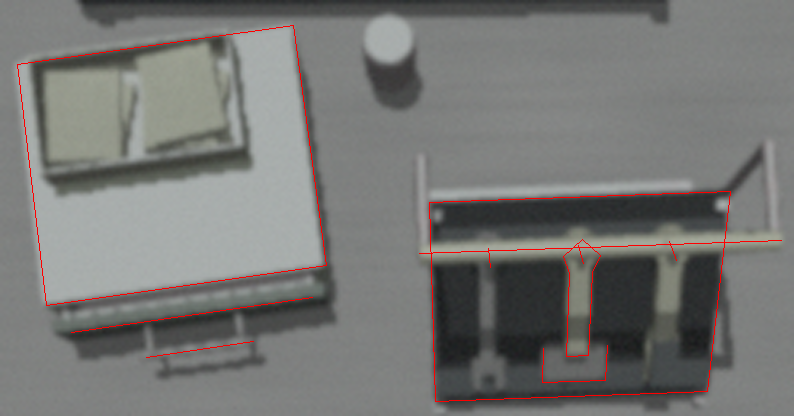

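The overlay matches the cabinet, drawer front, handle bar, lamp, panel and scraper to within about 1 px in the top view. Next I'll plan the moves.

```bash
cat >> h.py <<'E'
from scipy.spatial.transform import Rotation as Ro, Slerp
F=dict(np.load("fit.npz")) 
cab,rk=F["cab"],F["rk"]
def down(yaw): # tool x at yaw, z down
    x=np.array([np.cos(yaw),np.sin(yaw),0]);z=np.array([0,0,-1.]);return Ro.from_matrix(np.c_[x,np.cross(z,x),z])
def pose():
    s=telemetry.sense();q=s["ee_rot"];return s["eef_pos"],Ro.from_quat(np.r_[q[1:],q[0]])
def plan(wps,p=None,R=None):
    if p is None:p,R=pose()
    for P,Q in wps:
        P=np.array(P,float);rv=(R.inv()*Q).as_rotvec();t=R.inv().apply(P-p)
        n=int(np.ceil(max(abs(t).max()/119.5,abs(rv).max()/.497,1e-3)));p0,R0=p,R
        for i in range(1,n+1):
            pi=p0+(P-p0)*i/n;Ri=R0*Ro.from_rotvec(rv*i/n)
            a=np.round(np.r_[R.inv().apply(pi-p)/120,(R.inv()*Ri).as_rotvec()/.5],2)
            print(np.round(pi).astype(int),' '.join(f"{v:g}" for v in a))
            p=p+R.apply(a[:3]*120);R=R*Ro.from_rotvec(a[3:]*.5)
E
python3 - <<'E'
from h import *
yc=cab[2];D=down(yc+np.pi/2)
h=np.r_[cab[:2],0]+Rz(yc)@[cab[3],0,0];print(h,yc)
plan([((400,-150,280),D),((440,80,250),D),((h[0],h[1],150),D),((h[0],h[1],70),D),((h[0],h[1],44),D)])
E
```

```text
[594.44864549 206.28265191   0.        ] 0.12330568997911771
[ 247 -381  248] 0.92 -0.7 -0.14 -0 0 -0.91
[ 323 -266  264] 1.13 -0.24 -0.13 -0 -0 -0.91
[ 400 -150  280] 1.12 0.3 -0.14 -0 -0 -0.91
[420 -35 265] 0.93 0.28 0.13 -0 -0 0
[440  80 250] 0.93 0.28 0.12 -0 -0 0
[517 143 200] 0.44 0.71 0.42 -0 -0 0
[594 206 150] 0.45 0.7 0.42 -0 -0 0
[594 206  70] -0 0 0.66 -0 -0 0
[594 206  44] -0 0 0.22 -0 -0 0
```

Emit:
drive_tool(series="0.46 -0.35 -0.07 0 0 -0.45 0.31; 0.92 -0.7 -0.14 0 0 -0.91 0.31; 0.92 -0.7 -0.14 0 0 -0.91 0.31; 0.92 -0.7 -0.14 0 0 -0.91 0.31; 0.92 -0.7 -0.14 0 0 -0.91 0.31")

```text
time_s: 1.7
eef_pos: [247.5, -381.4, 248.4]
ee_rot: [0.001, 0.924, 0.383, -0.0]
force: [0.6, -0.4, -0.3]
grip_width: 0.31
```

Emit:
drive_tool(series="0.5 -0.12 -0.07 0 0 -0.45 0.31; 1 -0.24 -0.14 0 0 -0.91 0.31; 1 -0.24 -0.14 0 0 -0.91 0.31; 1 -0.24 -0.14 0 0 -0.91 0.31; 1 -0.24 -0.14 0 0 -0.91 0.31")

```text
time_s: 2.2
eef_pos: [311.8, -277.1, 264.9]
ee_rot: [0.0, 0.815, 0.58, -0.0]
force: [0.0, 0.4, -0.2]
grip_width: 0.31
```

Emit:
drive_tool(series="0.5 0.15 -0.07 0 0 -0.45 0.31; 1 0.3 -0.14 0 0 -0.91 0.31; 1 0.3 -0.14 0 0 -0.91 0.31; 1 0.3 -0.14 0 0 -0.91 0.31; 1 0.3 -0.14 0 0 -0.91 0.31")

```text
time_s: 2.7
eef_pos: [384.8, -176.7, 281.1]
ee_rot: [-0.0, 0.665, 0.747, -0.001]
force: [-0.2, -0.9, -0.5]
grip_width: 0.309
```

```bash
python3 - <<'E'
from h import *
s=telemetry.sense();print(s["time_s"],s["eef_pos"],s["joints"],s["grip_width"],s["force"])
yc=cab[2];D=down(yc+np.pi/2)
h=np.r_[cab[:2],0]+Rz(yc)@[cab[3],0,0]
plan([((440,80,250),D),((h[0],h[1],150),D),((h[0],h[1],70),D),((h[0],h[1],44),D)])
E
```

```text
2.7 [ 384.83761939 -176.65815834  281.11099596] [-7.07628567e-01  4.90351539e-02  1.68546799e+00 -1.53297019e-03
  1.40735708e+00 -8.24497631e-01] 0.30918516507420307 [-0.16484591 -0.88964892 -0.51111493]
[403 -91 271] 0.69 0.24 0.09 -0 0 -0
[422  -6 260] 0.69 0.23 0.08 -0 0 -0.01
[440  80 250] 0.69 0.24 0.09 -0 0 -0
[517 143 200] 0.44 0.7 0.41 -0 0 -0
[594 206 150] 0.45 0.71 0.42 -0 0 -0
[594 206  70] -0 -0 0.66 -0 0 -0
[594 206  44] -0 -0 0.22 -0 0 -0
```

Emit:
drive_tool(series="0.69 0.24 0.09 0 0 0 0.31; 1 0.35 0.13 0 0 0 0.31; 1 0.35 0.13 0 0 0 0.31; 1 0.35 0.13 0 0 0 0.31; 1 0.35 0.13 0 0 0 0.31")

```text
time_s: 3.2
eef_pos: [412.4, -53.9, 265.1]
ee_rot: [-0.0, 0.666, 0.746, -0.001]
force: [-0.0, -0.1, 1.1]
grip_width: 0.309
```

Emit:
drive_tool(series="0.69 0.24 0.09 0 0 0 0.31; 1 0.36 0.13 0 0 -0.01 0.31; 1 0.36 0.13 0 0 -0.01 0.31; 1 0.36 0.13 0 0 -0.01 0.31; 1 0.36 0.13 0 0 -0.01 0.31")

```text
time_s: 3.7
eef_pos: [441.9, 68.8, 249.1]
ee_rot: [-0.0, 0.665, 0.747, -0.001]
force: [0.3, -0.2, 0.5]
grip_width: 0.309
```

Emit:
drive_tool(series="0.22 0.35 0.21 0 0 0 0.31; 0.44 0.7 0.41 0 0 0 0.31; 0.44 0.7 0.41 0 0 0 0.31; 0.44 0.7 0.41 0 0 0 0.31; 0.44 0.7 0.41 0 0 0 0.31")

```text
time_s: 4.2
eef_pos: [519.0, 129.3, 200.4]
ee_rot: [0.0, 0.665, 0.746, -0.001]
force: [0.2, 0.7, -0.5]
grip_width: 0.313
```

Emit:
drive_tool(series="0.22 0.35 0.21 0 0 0 0.31; 0.45 0.71 0.42 0 0 0 0.31; 0.45 0.71 0.42 0 0 0 0.31; 0.45 0.71 0.42 0 0 0 0.31; 0.45 0.71 0.42 0 0 0 0.31; 0.45 0.71 0.42 0 0 0 0.31; 0.45 0.71 0.42 0 0 0 0.31")

```text
time_s: 4.9
eef_pos: [597.3, 191.8, 151.2]
ee_rot: [0.001, 0.666, 0.746, -0.001]
force: [-0.0, 0.8, 0.5]
grip_width: 0.31
```

```bash
python3 - <<'E'
from h import *
s=telemetry.sense();print(s["time_s"],s["eef_pos"],s["joints"],s["grip_width"],s["force"])
yc=cab[2];D=down(yc+np.pi/2)
h=np.r_[cab[:2],0]+Rz(yc)@[cab[3],0,0]
plan([((h[0],h[1],75),D),((h[0],h[1],44),D)])
p=eyes.capture("top");a=p["frame"][120:220,190:320,::-1];cv2.imwrite("pics/t1.png",cv2.resize(a,None,fx=5,fy=5,interpolation=cv2.INTER_CUBIC))
b=eyes.capture("side")["frame"][200:330,170:320,::-1];cv2.imwrite("pics/s1.png",cv2.resize(b,None,fx=4.5,fy=4.5,interpolation=cv2.INTER_CUBIC))
E
```

```text
4.9 [597.29874703 191.82158874 151.23737213] [ 0.12505098  0.60315956  1.27168848 -0.0019482   1.26673051  0.01174431] 0.3100226697246154 [-0.04741241  0.79616065  0.48981321]
[594 206  75] 0.12 -0.01 0.64 0 0 -0.02
[594 206  44] 0 0 0.25 0 0 0
```

View pics/s1.png

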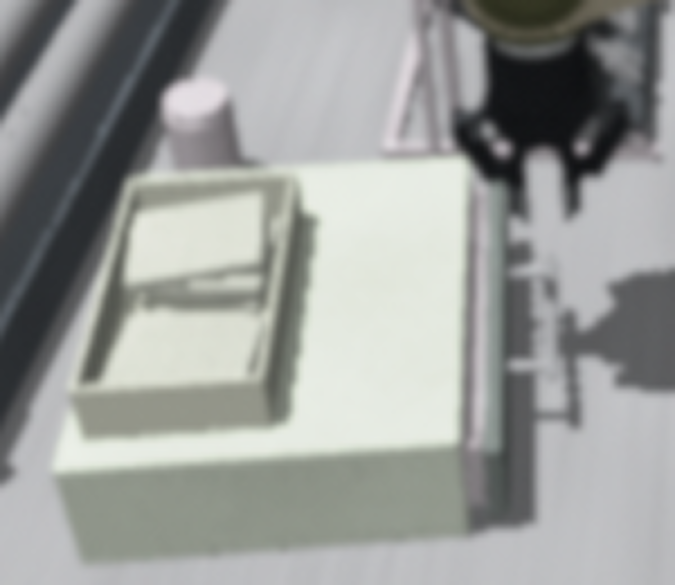

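The side view shows the gripper above the bar with the gap between the fingers (x≈548) in line with the bar (x≈547). I'll descend in steps.

Emit:
drive_tool(series="0.06 0 0.2 0 0 -0.02 0.31; 0.12 -0.01 0.4 0 0 -0.02 0.31; 0.12 -0.01 0.5 0 0 -0.02 0.31; 0.12 -0.01 0.6 0 0 -0.02 0.31; 0.12 -0.01 0.68 0 0 -0.02 0.31; 0.12 -0.01 0.68 0 0 -0.02 0.31")

```text
time_s: 5.6
eef_pos: [594.2, 205.8, 68.1]
ee_rot: [-0.0, 0.662, 0.75, -0.001]
force: [-0.4, 0.1, 0.5]
grip_width: 0.312
```

Emit:
drive_tool(series="0 0 0.06 0 0 0 0.31; 0 0 0.12 0 0 0 0.31; 0 0 0.18 0 0 0 0.31; 0 0 0.18 0 0 0 0.31")

```text
time_s: 6.0
eef_pos: [593.6, 205.6, 45.3]
ee_rot: [-0.001, 0.662, 0.75, -0.002]
force: [0.2, 0.4, 0.4]
grip_width: 0.309
```

Clear of contact. I'll close on the bar.

Emit:
drive_tool(series="0 0 0 0 0 0 0; 0 0 0 0 0 0 0; 0 0 0 0 0 0 0; 0 0 0 0 0 0 0; 0 0 0 0 0 0 0; 0 0 0 0 0 0 0", newtons=30)

```text
time_s: 6.6
eef_pos: [593.7, 205.6, 45.5]
ee_rot: [-0.0, 0.662, 0.75, -0.002]
force: [1.5, 0.1, 0.2]
grip_width: 0.116
```

Emit:
drive_tool(series="0 -0.1 0 0 0 0 0; 0 -0.25 0 0 0 0 0; 0 -0.4 0 0 0 0 0; 0 -0.55 0 0 0 0 0; 0 -0.7 0 0 0 0 0; 0 -0.85 0 0 0 0 0; 0 -0.95 0 0 0 0 0; 0 -0.95 0 0 0 0 0")

```text
time_s: 7.4
eef_pos: [478.8, 191.7, 45.6]
ee_rot: [-0.002, 0.662, 0.75, -0.003]
force: [-1.7, 3.1, -6.4]
grip_width: 0.115
```

Emit:
drive_tool(series="0 -0.1 0 0 0 0 0; 0 -0.2 0 0 0 0 0; 0 -0.3 0 0 0 0 0; 0 -0.4 0 0 0 0 0; 0 -0.48 0 0 0 0 0; 0 -0.48 0 0 0 0 0")

```text
time_s: 8.0
eef_pos: [420.6, 184.7, 45.6]
ee_rot: [-0.002, 0.662, 0.75, -0.004]
force: [-1.7, 3.7, -9.7]
grip_width: 0.117
```

Emit:
drive_tool(series="0 0 0 0 0 0 0.31; 0 0 0 0 0 0 0.31; 0 0 0 0 0 0 0.31; 0 0 0 0 0 0 0.31; 0 0 -0.2 0 0 0 0.31; 0 0 -0.5 0 0 0 0.31; 0 0 -0.8 0 0 0 0.31; 0 0 -1 0 0 0 0.31; 0 0 -1 0 0 0 0.31")

```text
time_s: 8.9
eef_pos: [423.3, 185.2, 168.7]
ee_rot: [-0.0, 0.662, 0.75, -0.001]
force: [0.7, -0.1, -0.7]
grip_width: 0.31
```

```bash
cat >> h.py <<'E'
c4,s4=np.cos(np.radians(40)),np.sin(np.radians(40))
def rackp(u,y,n): return np.r_[rk[0],rk[1],30]+Rz(rk[2])@np.array([u*c4-n*s4,y,u*s4+n*c4])
RR=Ro.from_matrix(Rz(rk[2])@np.array([[c4,0,s4],[0,-1,0],[s4,0,-c4]]))
E
python3 - <<'E'
from h import *
s=telemetry.sense();print(s["time_s"],s["eef_pos"],s["joints"],s["grip_width"],s["force"])
u=rk[3]-75
for n in(8,200,150): print(n,rackp(u,0,n))
plan([((380,-40,300),down(1.1)),((rackp(u,0,190)),RR)])
E
```

```text
8.9 [423.30349406 185.17779393 168.72033525] [ 1.58563091e-01  2.39449419e-01  1.76861341e+00 -1.22967865e-03
  1.13527457e+00  3.48861989e-02] 0.3104658116982025 [ 0.70580614 -0.06036544 -0.68795319]
8 [ 624.99090755 -209.20842448  114.49350932]
200 [ 501.59499526 -211.39145414  261.5740424 ]
150 [ 533.72934742 -210.82295683  223.27182024]
[402  73 234] -0.91 -0.3 -0.55 -0 0 0.59
[380 -40 300] -0.95 -0.02 -0.54 -0 0 0.6
[422 -97 285] -0.26 0.53 0.13 -0.25 0.42 0.69
[ 465 -154  269] -0.1 0.59 0.16 -0.25 0.42 0.69
[ 508 -211  254] 0.06 0.56 0.23 -0.25 0.42 0.69
```

Emit:
drive_tool(series="-0.45 -0.15 -0.3 0 0 0.3 0.6; -0.91 -0.3 -0.55 0 0 0.59 0.6; -0.91 -0.3 -0.55 0 0 0.59 0.6; -0.91 -0.3 -0.55 0 0 0.59 0.6; -0.91 -0.3 -0.55 0 0 0.59 0.6")

```text
time_s: 9.4
eef_pos: [401.2, 72.2, 234.4]
ee_rot: [-0.0, 0.765, 0.644, -0.001]
force: [-0.1, -0.3, -0.3]
grip_width: 0.603
```

Emit:
drive_tool(series="-0.45 0 -0.27 0 0 0.3 0.6; -0.95 -0.02 -0.54 0 0 0.6 0.6; -0.95 -0.02 -0.54 0 0 0.6 0.6; -0.95 -0.02 -0.54 0 0 0.6 0.6; -0.95 -0.02 -0.54 0 0 0.6 0.6")

```text
time_s: 9.9
eef_pos: [379.5, -39.0, 298.3]
ee_rot: [-0.001, 0.853, 0.522, -0.001]
force: [-0.5, 0.1, -1.3]
grip_width: 0.603
```

Emit:
drive_tool(series="-0.13 0.26 0.07 -0.13 0.21 0.35 0.6; -0.26 0.53 0.13 -0.25 0.42 0.69 0.6; -0.26 0.53 0.13 -0.25 0.42 0.69 0.6; -0.26 0.53 0.13 -0.25 0.42 0.69 0.6; -0.26 0.53 0.13 -0.25 0.42 0.69 0.6")

```text
time_s: 10.4
eef_pos: [421.8, -94.5, 282.0]
ee_rot: [-0.003, 0.923, 0.366, 0.119]
force: [0.2, 0.4, 0.5]
grip_width: 0.6
```

Emit:
drive_tool(series="-0.05 0.3 0.08 -0.13 0.21 0.35 0.6; -0.1 0.59 0.16 -0.25 0.42 0.69 0.6; -0.1 0.59 0.16 -0.25 0.42 0.69 0.6; -0.1 0.59 0.16 -0.25 0.42 0.69 0.6; -0.1 0.59 0.16 -0.25 0.42 0.69 0.6")

```text
time_s: 10.9
eef_pos: [465.7, -151.6, 266.7]
ee_rot: [-0.004, 0.953, 0.195, 0.233]
force: [-0.4, 0.1, -0.6]
grip_width: 0.594
```

```bash
python3 - <<'E'
from h import *
s=telemetry.sense();print(s["time_s"],s["eef_pos"],s["joints"],s["grip_width"],s["force"])
plan([((rackp(rk[3]-75,0,190)),RR)])
for n in("top","side"):
    p=eyes.capture(n);np.save(n+"2.npy",p["frame"])
    for o in("scraper","drawer","brush"): print(n,o,[(np.round(d["rect"],1).tolist(),round(d["confidence"],2)) for d in nets.spot_in(o,p)])
E
```

```text
10.9 [ 465.65003529 -151.58860994  266.74529244] [-0.76422086  0.0113741   1.83575499  0.44697411  1.06405575  0.22787685] 0.593950170329701 [-0.39295366  0.13210037 -0.60681726]
[ 508 -211  254] 0.06 0.58 0.2 -0.26 0.43 0.71
top scraper [([329.1, 240.0, 363.9, 275.2], 0.74)]
top drawer [([207.4, 161.8, 299.0, 237.7], 0.95)]
top brush [([390.2, 157.4, 402.8, 196.1], 0.76)]
side scraper [([339.1, 212.2, 380.1, 234.7], 0.84), ([278.8, 175.1, 312.1, 207.3], 0.69)]
side drawer [([274.1, 236.9, 346.9, 313.3], 0.97)]
side brush [([279.6, 169.9, 316.9, 191.1], 0.77)]
```

Emit:
drive_tool(series="0.03 0.29 0.1 -0.13 0.21 0.35 0.6; 0.06 0.58 0.2 -0.26 0.43 0.71 0.6; 0.06 0.58 0.2 -0.26 0.43 0.71 0.6; 0.06 0.58 0.2 -0.26 0.43 0.71 0.6; 0.06 0.58 0.2 -0.26 0.43 0.71 0.6; 0.06 0.58 0.2 -0.26 0.43 0.71 0.6")

```text
time_s: 11.9
eef_pos: [508.1, -211.8, 255.0]
ee_rot: [-0.004, 0.94, 0.007, 0.342]
force: [-0.1, -0.0, -0.6]
grip_width: 0.602
```

```bash
python3 - <<'E'
from h import *
s=telemetry.sense();print(s["time_s"],s["eef_pos"],s["joints"],s["force"])
u=rk[3]-75
plan([(rackp(u,0,80),RR),(rackp(u,0,30),RR),(rackp(u,0,10),RR)])
E
```

```text
11.9 [ 508.11493833 -211.77234054  255.04286899] [-0.8489143   0.08246471  1.88097358  0.72934632  0.82644719  0.29573184] [-0.08798948 -0.01392743 -0.56730041]
[ 579 -210  170] -0.01 -0 0.92 -0 -0 -0.01
[ 611 -209  131] 0 -0 0.42 -0 -0 0
[ 624 -209  116] 0 -0 0.17 -0 -0 0
```

Emit:
drive_tool(series="-0.01 0 0.3 0 0 -0.01 0.6; -0.01 0 0.6 0 0 -0.01 0.6; -0.01 0 0.8 0 0 -0.01 0.6; -0.01 0 0.92 0 0 -0.01 0.6; -0.01 0 0.92 0 0 -0.01 0.6")

```text
time_s: 12.4
eef_pos: [578.7, -209.7, 168.5]
ee_rot: [-0.004, 0.94, 0.01, 0.341]
force: [-0.3, -0.1, 0.3]
grip_width: 0.601
```

```bash
python3 - <<'E'
from h import *
s=telemetry.sense();print(s["time_s"],s["eef_pos"],s["joints"],s["force"])
plan([(rackp(rk[3]-75,0,10),RR)])
b=eyes.capture("side")["frame"][125:245,240:340,::-1];b=cv2.resize(b,None,fx=4.5,fy=4.5,interpolation=cv2.INTER_CUBIC)
a=eyes.capture("top")["frame"][115:215,355:400,::-1] if 0 else eyes.capture("top")["frame"][120:220,320:415,::-1]
a=cv2.resize(a,None,fx=3.6,fy=3.6,interpolation=cv2.INTER_CUBIC)
o=np.zeros((540,800,3),np.uint8);o[:,:450]=b;o[:a.shape[0],455:455+a.shape[1]]=a[:,:345];cv2.imwrite("pics/r2.png",o)
E
```

```text
12.4 [ 578.71300826 -209.70941934  168.53839875] [-0.72669158  0.32973771  1.82658721  0.8551978   0.61690661  0.1977335 ] [-0.32415095 -0.08622039  0.315689  ]
[ 624 -209  116] 0.01 0 0.58 -0.01 0 0.01
```

View pics/r2.png

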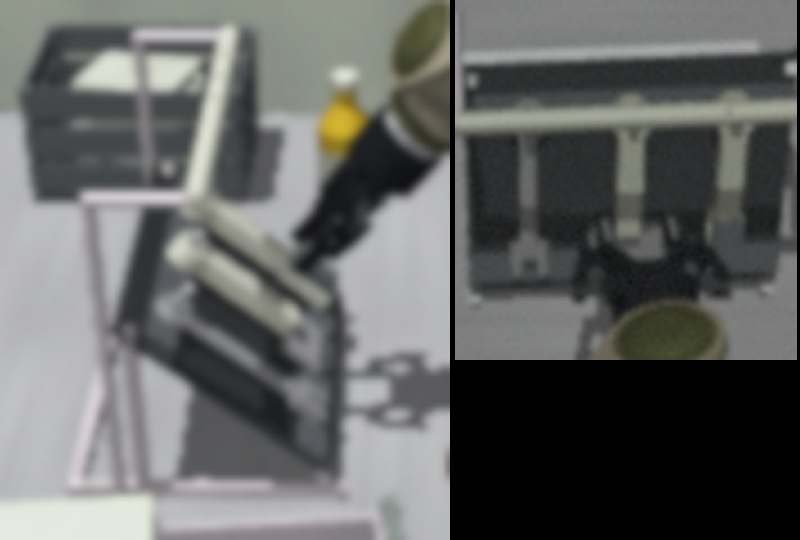

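The fingers straddle the scraper's handle. In the top crop the fingers are at x≈600 and 675 and the handle at 630, which agrees once parallax is allowed for. The neighbouring tools are clear. I'll descend.

Emit:
drive_tool(series="0 0 0.1 0 0 0.01 0.6; 0 0 0.2 0 0 0.01 0.6; 0.01 0 0.3 0 0 0.01 0.6; 0.01 0 0.38 0 0 0.01 0.6; 0.01 0 0.44 0 0 0.01 0.6; 0.01 0 0.44 0 0 0.01 0.6")

```text
time_s: 13.1
eef_pos: [613.4, -209.4, 129.6]
ee_rot: [-0.004, 0.94, 0.008, 0.342]
force: [1.1, 0.2, 0.3]
grip_width: 0.6
```

Emit:
drive_tool(series="0 0 0.04 0 0 0 0.6; 0 0 0.08 0 0 0 0.6; 0 0 0.12 0 0 0 0.6; 0 0 0.13 0 0 0 0.6; 0 0 0.13 0 0 0 0.6")

```text
time_s: 13.6
eef_pos: [623.5, -209.1, 117.5]
ee_rot: [-0.004, 0.94, 0.008, 0.342]
force: [-0.6, 0.3, -0.5]
grip_width: 0.6
```

Emit:
drive_tool(series="0 0 0 0 0 0 0.4; 0 0 0 0 0 0 0.3; 0 0 0 0 0 0 0.2; 0 0 0 0 0 0 0.1; 0 0 0 0 0 0 0.1; 0 0 0 0 0 0 0.1; 0 0 0 0 0 0 0.1", newtons=40)

```text
time_s: 14.3
eef_pos: [623.4, -209.2, 117.8]
ee_rot: [-0.004, 0.94, 0.008, 0.342]
force: [-4.9, 0.9, 4.7]
grip_width: 0.27
```

Emit:
drive_tool(series="0 0 -0.05 0 0 0 0.1; 0 0 -0.12 0 0 0 0.1; 0 0 -0.2 0 0 0 0.1; 0 0 -0.3 0 0 0 0.1; 0 0 -0.4 0 0 0 0.1; 0 0 -0.5 0 0 0 0.1; 0 0 -0.6 0 0 0 0.1; 0 0 -0.7 0 0 0 0.1; 0 0 -0.8 0 0 0 0.1; 0 0 -0.8 0 0 0 0.1", newtons=55)

```text
time_s: 15.3
eef_pos: [561.4, -210.9, 193.0]
ee_rot: [-0.003, 0.939, 0.008, 0.342]
force: [-0.8, 0.2, -1.2]
grip_width: 0.267
```

```bash
python3 - <<'E'
from h import *
s=telemetry.sense();print(s["time_s"],s["eef_pos"],s["joints"],s["grip_width"],s["force"])
b=eyes.capture("side")["frame"][125:245,240:340,::-1];b=cv2.resize(b,None,fx=4.5,fy=4.5,interpolation=cv2.INTER_CUBIC)
a=eyes.capture("top")["frame"][120:270,190:415,::-1]
a=cv2.resize(a,None,fx=1.5,fy=1.5,interpolation=cv2.INTER_CUBIC)
o=np.zeros((540,800,3),np.uint8);o[:,:450]=b;o[:a.shape[0],455:455+a.shape[1]]=a[:,:345];cv2.imwrite("pics/r3.png",o)
E
```

```text
15.3 [ 561.36324654 -210.88619544  192.95555915] [-0.75471333  0.26288251  1.84462386  0.81641259  0.66404343  0.23356435] 0.2667258218820962 [-0.80426388  0.21275815 -1.17826735]
```

View pics/r3.png

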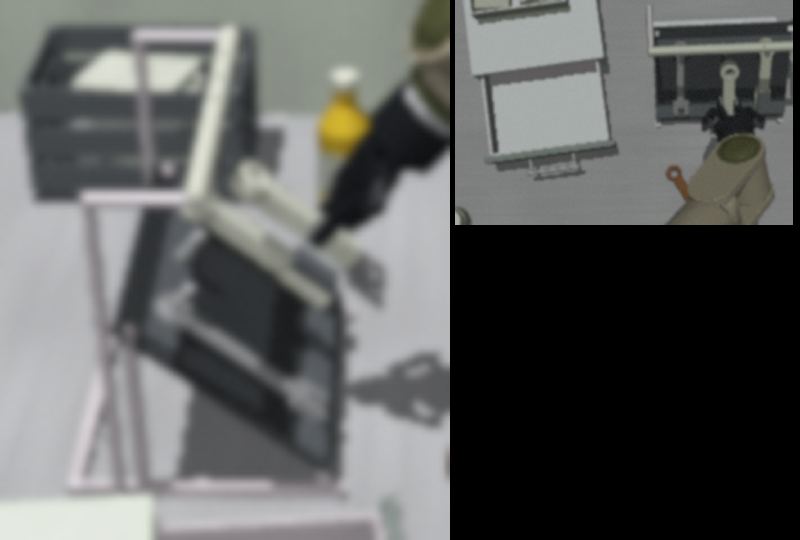

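The scraper is lifted clear and still parallel to the panel. The brush and spanner are still hanging, and the drawer is well open. I'll retreat along the pegs and then carry it over.

```bash
python3 - <<'E'
from h import *
u=rk[3]-75;yc=cab[2];D=down(yc+np.pi/2)
t=np.array([420.6,184.7,0])+Rz(yc)@[140,0,0];print(t)
g=np.array([623.4,-209.2,117.8]);l=Rz(rk[2]).T@(g-np.r_[rk[:2],30]);print("n",-l[0]*s4+l[2]*c4)
plan([(rackp(u-30,0,190),RR),((400,-60,320),down(0.8)),((470,120,260),D),(t+[0,0,180],D),(t+[0,0,100],D)])
E
```

```text
[559.53704729 201.91908507   0.        ]
n 11.555278694551603
[ 485 -212  235] -0.26 -0 -0.69 -0 0 -0
[ 442 -136  277] -0.03 -0.64 -0.49 0.27 -0.66 -0.75
[400 -60 320] 0.07 -0.7 -0.4 0.27 -0.66 -0.75
[435  30 290] 0.74 -0.31 0.25 0 -0 -0.9
[470 120 260] 0.8 0.03 0.25 0 -0 -0.89
[560 202 180] 0.58 0.83 0.67 0 0 -0
[560 202 100] 0 -0 0.67 0 0 -0
```

Emit:
drive_tool(series="-0.05 0 -0.2 0 0 0 0.1; -0.15 0 -0.4 0 0 0 0.1; -0.2 0 -0.55 0 0 0 0.1; -0.26 0 -0.69 0 0 0 0.1; -0.26 0 -0.69 0 0 0 0.1")

```text
time_s: 15.9
eef_pos: [484.0, -212.3, 235.5]
ee_rot: [-0.003, 0.94, 0.007, 0.342]
force: [0.1, -0.0, -1.3]
grip_width: 0.269
```

Emit:
drive_tool(series="-0.01 -0.16 -0.12 0.07 -0.16 -0.19 0.1; -0.01 -0.32 -0.25 0.13 -0.33 -0.38 0.1; -0.02 -0.48 -0.37 0.2 -0.5 -0.56 0.1; -0.03 -0.64 -0.49 0.27 -0.66 -0.75 0.1; -0.03 -0.64 -0.49 0.27 -0.66 -0.75 0.1; -0.03 -0.64 -0.49 0.27 -0.66 -0.75 0.1")

```text
time_s: 16.5
eef_pos: [442.9, -136.0, 277.5]
ee_rot: [-0.002, 0.963, 0.205, 0.178]
force: [-0.1, 0.2, -2.1]
grip_width: 0.267
```

Emit:
drive_tool(series="0.02 -0.17 -0.1 0.07 -0.16 -0.19 0.1; 0.03 -0.35 -0.2 0.13 -0.33 -0.38 0.1; 0.05 -0.52 -0.3 0.2 -0.5 -0.56 0.1; 0.07 -0.7 -0.4 0.27 -0.66 -0.75 0.1; 0.07 -0.7 -0.4 0.27 -0.66 -0.75 0.1; 0.07 -0.7 -0.4 0.27 -0.66 -0.75 0.1")

```text
time_s: 17.1
eef_pos: [401.0, -59.5, 318.2]
ee_rot: [-0.0, 0.922, 0.388, 0.002]
force: [0.6, -0.9, -1.4]
grip_width: 0.271
```

Emit:
drive_tool(series="0.19 -0.08 0.06 0 0 -0.22 0.1; 0.37 -0.16 0.13 0 0 -0.45 0.1; 0.55 -0.23 0.19 0 0 -0.67 0.1; 0.74 -0.31 0.25 0 0 -0.9 0.1; 0.74 -0.31 0.25 0 0 -0.9 0.1; 0.74 -0.31 0.25 0 0 -0.9 0.1")

```text
time_s: 17.7
eef_pos: [436.7, 29.2, 287.7]
ee_rot: [-0.0, 0.813, 0.582, 0.002]
force: [-0.7, 0.5, -1.1]
grip_width: 0.271
```

```bash
python3 - <<'E'
from h import *
yc=cab[2];D=down(yc+np.pi/2)
s=telemetry.sense();print(s["time_s"],s["eef_pos"],s["joints"],s["grip_width"],s["force"],s["wrist_torque"])
t=np.array([559.5,201.9,0])
plan([((470,120,260),D),(t+[0,0,180],D),(t+[0,0,100],D)])
E
```

```text
17.7 [436.69284739  29.24460399 287.67607905] [-0.20454137  0.07583313  1.63980612  0.00409941  1.42325266  0.12242548] 0.2709177077290435 [-0.7064539   0.54729723 -1.14157917] [-0.05177542 -0.0111725   0.02362627]
[470 120 260] 0.8 0.02 0.23 0.01 -0.01 -0.9
[560 202 180] 0.59 0.83 0.67 -0 0 -0
[560 202 100] 0 -0 0.67 -0 0 -0
```

Emit:
drive_tool(series="0.2 0 0.06 0 0 -0.22 0.1; 0.4 0.01 0.12 0 0 -0.45 0.1; 0.6 0.01 0.18 0 0 -0.67 0.1; 0.8 0.02 0.23 0.01 -0.01 -0.9 0.1; 0.8 0.02 0.23 0.01 -0.01 -0.9 0.1; 0.8 0.02 0.23 0.01 -0.01 -0.9 0.1")

```text
time_s: 18.3
eef_pos: [470.1, 118.4, 260.3]
ee_rot: [-0.001, 0.664, 0.748, -0.001]
force: [-0.2, -0.0, -0.9]
grip_width: 0.27
```

Emit:
drive_tool(series="0.15 0.2 0.15 0 0 0 0.1; 0.3 0.42 0.3 0 0 0 0.1; 0.45 0.63 0.45 0 0 0 0.1; 0.59 0.83 0.6 0 0 0 0.1; 0.59 0.83 0.67 0 0 0 0.1; 0.59 0.83 0.67 0 0 0 0.1; 0.59 0.83 0.67 0 0 0 0.1")

```text
time_s: 19.0
eef_pos: [560.4, 199.1, 180.6]
ee_rot: [-0.0, 0.665, 0.747, -0.001]
force: [-0.1, 0.2, -0.6]
grip_width: 0.266
```

```bash
python3 - <<'E'
from h import *
yc=cab[2];D=down(yc+np.pi/2)
s=telemetry.sense();print(s["time_s"],s["eef_pos"],s["grip_width"],s["force"],s["wrist_torque"])
t=np.array([559.5,201.9,0])
plan([(t+[0,0,100],D),(t+[0,0,40],D)])
b=eyes.capture("side")["frame"][190:330,180:380,::-1];b=cv2.resize(b,None,fx=4,fy=4,interpolation=cv2.INTER_CUBIC);cv2.imwrite("pics/d1.png",b)
E
```

```text
19.0 [560.44113142 199.11393973 180.62890694] 0.265797968575832 [-0.10678778  0.17194705 -0.64550388] [ 0.0273051   0.00822896 -0.01421604]
[560 202 100] 0.02 -0 0.67 -0 0 -0.01
[560 202  40] 0 -0 0.5 -0 0 -0
```

View pics/d1.png

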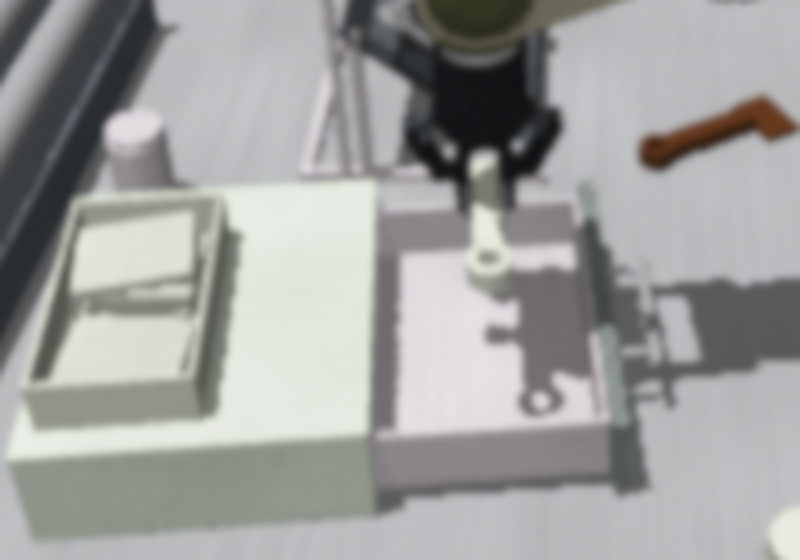

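The scraper is held level, centred over the open drawer: eye at (488,258), with the drawer spanning x≈378–600. I'll lower it.

Emit:
drive_tool(series="0.02 0 0.15 0 0 0 0.1; 0.02 0 0.3 0 0 0 0.1; 0.02 0 0.45 0 0 0 0.1; 0.02 0 0.6 0 0 0 0.1; 0.02 0 0.75 0 0 0 0.1; 0.02 0 0.9 0 0 0 0.1; 0.02 0 1 0 0 0 0.1; 0.02 0 1 0 0 0 0.1")

```text
time_s: 19.85
eef_pos: [559.7, 201.1, 60.4]
ee_rot: [-0.0, 0.665, 0.747, -0.001]
force: [0.2, -0.6, -0.5]
grip_width: 0.268
```

Emit:
drive_tool(series="0 0 0.06 0 0 0 0.1; 0 0 0.12 0 0 0 0.1; 0 0 0.17 0 0 0 0.1; 0 0 0.2 0 0 0 0.1; 0 0 0.2 0 0 0 0.1; 0 0 0.2 0 0 0 0.1")

```text
time_s: 20.45
eef_pos: [559.8, 201.1, 36.6]
ee_rot: [-0.0, 0.665, 0.747, -0.001]
force: [-0.0, 0.9, -0.6]
grip_width: 0.268
```

Emit:
drive_tool(series="0 0 0.02 0 0 0 0.1; 0 0 0.04 0 0 0 0.1; 0 0 0.06 0 0 0 0.1; 0 0 0.06 0 0 0 0.1")

```text
time_s: 20.85
eef_pos: [559.5, 201.1, 29.0]
ee_rot: [-0.001, 0.665, 0.747, -0.001]
force: [0.1, -0.1, -1.0]
grip_width: 0.269
```

Emit:
drive_tool(series="0 0 0.01 0 0 0 0.1; 0 0 0.02 0 0 0 0.1; 0 0 0.02 0 0 0 0.1")

```text
time_s: 21.15
eef_pos: [559.5, 201.1, 26.4]
ee_rot: [-0.001, 0.665, 0.747, -0.001]
force: [-0.4, 0.2, -0.6]
grip_width: 0.263
```

Emit:
drive_tool(series="0 0 0.01 0 0 0 0.1; 0 0 0.01 0 0 0 0.1; 0 0 0.01 0 0 0 0.1")

```text
time_s: 21.45
eef_pos: [559.5, 201.1, 25.2]
ee_rot: [-0.001, 0.665, 0.747, -0.001]
force: [0.4, 0.5, 0.2]
grip_width: 0.274
```

Emit:
drive_tool(series="0 0 0.01 0 0 0 0.1; 0 0 0.01 0 0 0 0.1; 0 0 0.01 0 0 0 0.1")

```text
time_s: 21.75
eef_pos: [560.4, 201.2, 25.2]
ee_rot: [0.0, 0.665, 0.747, -0.0]
force: [0.3, 0.0, 5.7]
grip_width: 0.266
```

The floor is touched gently (5.7 N). I'll release.

Emit:
drive_tool(series="0 0 0 0 0 0 0.28; 0 0 0 0 0 0 0.3; 0 0 0 0 0 0 0.35; 0 0 0 0 0 0 0.42; 0 0 0 0 0 0 0.48; 0 0 0 0 0 0 0.48; 0 0 0 0 0 0 0.48; 0 0 0 0 0 0 0.48", newtons=20)

```text
time_s: 22.55
eef_pos: [560.4, 201.2, 25.1]
ee_rot: [0.0, 0.665, 0.747, -0.0]
force: [0.7, 1.1, 1.0]
grip_width: 0.478
```

Emit:
drive_tool(series="0 0 -0.05 0 0 0 0.48; 0 0 -0.15 0 0 0 0.48; 0 0 -0.3 0 0 0 0.48; 0 0 -0.5 0 0 0 0.48; 0 0 -0.8 0 0 0 0.48; 0 0 -1 0 0 0 0.48; 0 0 -1 0 0 0 0.48; 0 0 -1 0 0 0 0.48")

```text
time_s: 23.35
eef_pos: [560.4, 201.2, 145.9]
ee_rot: [0.001, 0.665, 0.747, 0.0]
force: [-0.3, -1.1, -0.3]
grip_width: 0.475
```

Emit:
drive_tool(series="0 0 -0.5 0 0 0 0.48; 0 0 -1 0 0 0 0.48; -0.4 -0.4 -1 0 0 0 0.48; -0.8 -0.8 -1 0 0 0 0.48; -1 -1 -1 0 0 0 0.48; -1 -1 -1 0 0 0 0.48; -1 -1 -1 0 0 0 0.48; -1 -1 -1 0 0 0 0.48")

```text
time_s: 24.15
eef_pos: [454.9, 68.2, 265.4]
ee_rot: [0.0, 0.665, 0.747, 0.0]
force: [-1.0, 0.1, 0.7]
grip_width: 0.476
```

```bash
python3 - <<'E'
from h import *
s=telemetry.sense();print(s["time_s"],s["eef_pos"],s["grip_width"],s["force"])
b=eyes.capture("side")["frame"][120:320,180:380,::-1];b=cv2.resize(b,None,fx=2.5,fy=2.5,interpolation=cv2.INTER_CUBIC)
a=eyes.capture("top")["frame"][120:240,190:415,::-1];a=cv2.resize(a[:,:],None,fx=1.33,fy=1.33,interpolation=cv2.INTER_CUBIC)
o=np.zeros((500,800,3),np.uint8);o[:,:500]=b;o[:a.shape[0],500:500+a.shape[1]]=a[:,:300];cv2.imwrite("pics/e1.png",o)
E
```

```text
24.15 [454.94624902  68.2405281  265.38501462] 0.47634685152817074 [-1.0217213   0.12791191  0.70139294]
```

View pics/e1.png

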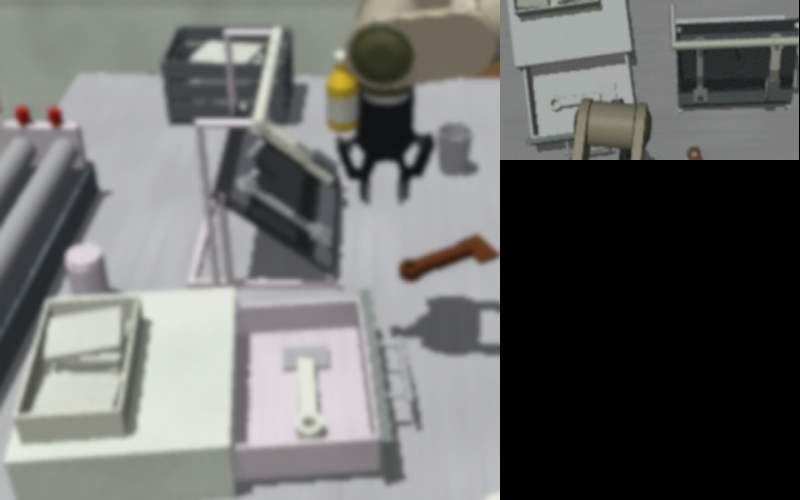

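The side view shows the scraper flat on the drawer floor at about (307,390), with the drawer open. The brush and spanner are on their pegs, and the gripper is clear of everything.

```bash
python3 -c "
from rig import ctrl
print(ctrl.finish_job())"
```

```text
the job is handed in; nothing more can be done
None
```

I pulled the drawer out by about 174 mm, lifted the scraper off the middle peg and laid it flat on the drawer's floor. I set it down with about 6 N of contact, let go, and moved the arm clear.

- **Final pictures:** in the side view the scraper lies flat inside the open drawer and the brush and spanner are still on their pegs. The part of the top view not hidden by the arm agrees.
- **Bystanders:** the bottle, the beaker and the brown look-alike appeared undisturbed. The jar and tape were outside my last crops, and the arm never went near them.
- **Forces and time:** wrist force at the end of each move stayed at about 11 N or less, and the arm was done at about 24 s on the robot's clock.
- **Disagreement:** in my camera fit the cabinet came out about 274 mm deep rather than the stated 290 mm. I only used its front edge and the handle, so this did not affect the work.

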